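# Index the welding positioner

### The job

On the bench positioner, push the upright hand pin round with a fingertip to turn the steel turntable until the black index line on it lines up with the one long line on the graduated collar around it. Only push: do not take the pin between the fingers. Leave the pipe flange sitting at the turntable's centre, do not disturb the other things on the bench, and finish clear of everything.

Things in the scene. Friction and masses are not known exactly. Their poses are not given: they have to be found in the camera images.
- positioner: fixed bench positioner: grey square plinth 300 x 300 mm, 22 mm high, under a round collar and turntable; origin on the turntable's vertical axis at the bench top, z up
- axis (a point): point on the turntable's vertical axis at the height of the turntable's top face (62 mm above the bench). The turntable is a flat steel disc of 100 mm radius, 12 mm thick
- collar: fixed aluminium collar (scale) of 150 mm radius around and below the disc, its top face 50 mm above the bench (12 mm below the disc's top face). It bears 24 radial black lines 15 degrees apart: 23 are short (10 x 2 mm, at the inner edge), one is long and wide (48 x 6 mm, running the full width of the collar): the target. Origin on the axis at the collar's underside, 32 mm above the bench; its x axis points along the long line
- target_line (a point): inner end of the collar's long line, 102 mm from the axis, on the collar's top face
- turntable (a joint): turn of the turntable about its vertical axis, rad, growing counter-clockwise seen from above, 0 when the index line points along the positioner's x axis. It turns freely more than one whole turn either way (ends at -7 and 13), without a spring; friction of about 0.25 N m (some 4 N at the pin) makes it stay where it is left
- index_mark (a point): outer end of the turntable's black index line (radial, on the disc's top face, 55 x 6 mm, from 45 to 100 mm radius); this point lies 102 mm from the axis and turns with the disc. The disc's four round black dots, 12 mm, are bolt holes. The line is lined up when this point is at target_line, seen from above
- pin_top (a point): centre of the top of the hand pin: an upright dark steel pin of 16 mm diameter that stands 45 mm above the disc's top face (top 107 mm above the bench), fixed on the disc 70 mm from the axis, diametrically opposite the index line; it turns with the disc
- flange: loose steel pipe flange standing at the centre of the turntable: foot 64 mm diameter and 8 mm thick, neck 42 mm diameter, 34 mm tall overall, 0.25 kg; origin at the centre of its underside; stays on the turntable
- pipe_stub: open steel pipe stub, 60 mm diameter, 50 mm tall, standing beside the positioner; bystander, leave alone; origin at the underside
- offcut: flat steel offcut 70 x 45 x 20 mm lying beside the positioner; bystander, leave alone; origin at the underside
- magnet: small red welding magnet block 62 x 30 x 24 mm beside the positioner; bystander, leave alone; origin at the underside
- nut: round steel nut, 32 mm diameter, 16 mm tall, beside the positioner; bystander, leave alone; origin at the underside
- hammer: hammer with a blue handle, lying at one side of the table; bystander, leave alone; origin at the underside
- wire_brush: wooden wire brush, 260 mm long, lying at one side of the table; bystander, leave alone; origin at the underside
- wrench: steel wrench lying at one side of the table; bystander, leave alone; origin at the underside
Not all that is in view belongs to the job. Leave any pink or yellow look-alike of the flange alone.

How it is judged:
At the end, for the whole second after the job is handed in: the index line's outer end is within 5 mm (2.8 degrees) of the collar's long line, the turntable is at rest, and the flange still stands at the turntable's centre (within 12 mm) (horizontal distance between index_mark and target_line below 0.005 m and velocity of joint turntable between -0.03 and 0.03 rad/s and distance between flange and axis below 0.012 m and angle between flange's own z axis and vertical below 0.1 rad); the robot touches nothing.
It fails at once if the hand pin is taken between the fingers (the grasp point comes within 10 mm of the pin's axis, below the pin's top) (horizontal distance between the grasp point and pin_top below 0.01 m and z of the grasp point in the frame of pin_top below 0.004 m).
It fails at once if the flange is lifted or pushed off the turntable's centre (by more than 12 mm) (distance between flange and axis above 0.012 m).
It fails at once if a bystander is moved by more than 30 mm (distance of any of pipe_stub, offcut, magnet, nut, hammer, wire_brush, wrench from where it was at the start of the episode above 0.03 m).
It also fails if it takes over 56 s, if anything falls off the work surface, if the arm or the gripper's body presses on something with over 40 N, if the wrist force passes 120 N, or if a joint passes its speed limit or range.

### The arm

A 7-joint arm with a two-finger parallel gripper is mounted at the origin on the work surface. World frame = base frame: x ahead of the robot, y to its left, z up, the work surface at z = 0. Lengths are in m, angles in rad, forces in N, time in s.
With the tool pointing down it reaches from about 0.4 to 0.875 m from the base axis. Payload 19.3 kg.
Tool frame: the origin (TCP) lies on the centre line of the jaws, within the pads' length; the fingertips stand 19 mm ahead of it and the grasp point (between the pads) is the TCP (bot.nose_length is the distance from the TCP to the fingertips, in m); y points along the fingers, z is the direction in which the jaws open and shut, and the axes are right-handed (so a half turn about y gives the same grasp; the last joint's range is limited). The gripper opens to 85 mm and grips with 20 to 120 N. Pads are 22 mm wide; open, the fingers measure 114 mm over their backs; the gripper's body (76 mm by 85 mm) begins 54 mm behind the grasp point. The pads swing forward as they close: fully open they stand 13 mm farther back than shut.
Start: joints at [-1.397, 0.521, -0.036, 1.599, 0.021, 1.021, -0.113], TCP at [0.151, 0.607, 0.25] pointing down, gripper open.
Joint ranges: [-2.91, 2.91], [-0.3, 2.13], [-1.5, 1.42], [0.17, 2.43], [-1.26, 4.41], [0.16, 1.93], [-2.52, 2.52]. Speed limits (rad/s): [1.89, 1.89, 2.39, 2.39, 3.01, 3.01, 3.01].

### API

Orientations are given as [roll, pitch, yaw] about the fixed x, y, z axes, in that order (R = Rz(yaw) Ry(pitch) Rx(roll)).
In Python, from workcell import observe, cams, workorder, bot gives the robot as it stands. The module is installed in compiled form; this text tells all that it offers.
- The arm moves only by the tool apply_moves, never from a script. Its arguments are lists of equal length, an entry for each row: "jaw": the opening, from -1 (shut) to 1 (fully open), so that 0 is half open; "translation": the shift along the world's x, y, z in m, a list of three; "angular": the turn, a rotation vector about the world's x, y, z in degrees, a list of three. In form: {"jaw": [jaw, ...], "translation": [[x, y, z], ...], "angular": [[ax, ay, az], ...]}. A call has 1 to 5 rows; each row is the pose to reach, as a shift and turn from the pose commanded when the call began; what a row does not reach only later rows make up. A row lasts 1/10 s, in which the tool goes at most 50 mm and 8.59 degrees, less where a joint would pass 70% of its speed; a pose out of reach is approached as far as the arm can. A call with a gripper value outside its range is refused whole. The fingers move at their own pace and stop on an object; "newtons" is the grip in N (left out, the last holds). Time passes only in rows, so rows that repeat a pose let the fingers close. It gives the time, the measured TCP pose, the force and the opening at its end, in the units of the state.
- observe(): the state, without advancing time (a new reading comes with each control period).
- cams.grab_frame(name): name is "scene" or "side" or "wrist"; returns a dict with "pixels" (400x640x3 uint8, red, green, blue), "mtx" (3x3 intrinsics, pixels), "R" (3x3) and "t" (3): a world point X has camera coordinates R X + t. Camera axes: x right, y down, z forward; pixel columns grow to the right and rows downward; lengths in m; the calibration is good to about 2 mm. The wrist camera is an equidistant fisheye: a pixel r from the principal point sees the ray r / f radians off the axis. A picture is of the moment at which its call begins. There is no depth.
- workorder.job_done(): hands the job in, once; it reports no verdict.
The state is a dict: "clock": time; "qpos": joint angles; "qd": joint speeds; "joint_efforts": joint torques, N m; "position": TCP position; "tool_rot": TCP orientation; "force": force on the tool from outside, world axes, zero at the start; "moment": the same for the moment, N m; "grip_width": finger opening in m.
Only numpy, scipy, OpenCV 4.12 (cv2) and the standard library are available. Lean on these libraries where they do the work, as an engineer would, in place of code of your own. Each camera call takes 0.05 s, during which the arm holds its last target. There are 200 camera calls.

## Working session

There is one attempt and no reset: what is moved stays moved. The work goes in short steps, Python scripts to look and compute and a tool call to move; the robot and the scene stay as the last step left them, time stands still between calls to the robot, and variables do not carry over. Pictures are saved under pics/ and viewed, about 8 in all and at most 12, crops included, and the job is handed in when it is done.

Besides the shell and the picture viewer there is one more tool, called after "Emit:" as name(argument=value, ...), one argument or row to a line, values as JSON. apply_moves: Moves the arm, as the interface text tells. Its arguments: {"type":"object","properties":{"jaw":{"type":"array"},"translation":{"type":"array"},"angular":{"type":"array"},"newtons":{"type":"number"}},"required":["jaw","translation","angular"]}

```bash
mkdir -p pics; cat > h.py <<'E'
import numpy as np, cv2
from workcell import observe, cams, workorder, bot
def grab(n,save=None):
    f=cams.grab_frame(n)
    if save: cv2.imwrite('pics/'+save,f['pixels'][...,::-1])
    return f
def ray(f,u,v):
    K=f['mtx']; d=np.array([(u-K[0,2])/K[0,0],(v-K[1,2])/K[1,1],1.])
    R=np.array(f['R']);t=np.array(f['t']); return -R.T@t, R.T@d
def onz(f,u,v,z):
    c,d=ray(f,u,v); return c+d*(z-c[2])/d[2]
def proj(f,X):
    p=f['R']@np.array(X)+f['t']; p=f['mtx']@p; return p[:2]/p[2]
E
python3 - <<'E'
from h import *
a=grab('scene','a.png');b=grab('side','b.png')
for f in(a,b): print(f['mtx'],ray(f,320,200))
o=observe();print(o)
E
```

```text
[[373.57587503   0.         316.24215942]
 [  0.         373.57587503 193.14374412]
 [  0.           0.           1.        ]] (array([ 1.15183714, -0.38394585,  1.10597866]), array([-0.47082309,  0.30420748, -0.82838484]))
[[511.18100789   0.         318.55242761]
 [  0.         511.18100789 195.46398309]
 [  0.           0.           1.        ]] (array([0.43610988, 1.11051765, 1.42083578]), array([ 0.07589631, -0.63233608, -0.77102373]))
{'clock': 0.1, 'qpos': array([-1.39719149,  0.52195915, -0.03631187,  1.59992702,  0.02119503,
        1.02109857, -0.11279485]), 'qd': array([-1.21637760e-03, -1.66393860e-03,  1.09424255e-05, -7.78151003e-04,
       -2.22167312e-04, -2.64191988e-04,  6.97423955e-05]), 'joint_efforts': array([ 1.98508613e-03, -9.28470898e+01,  1.98337823e+00, -3.70534372e+01,
        1.81948801e-02,  5.33701270e-03, -1.24678414e-05]), 'position': array([0.15084541, 0.6062432 , 0.24978908]), 'tool_rot': array([-1.57180098e+00, -7.32880027e-05, -2.43827151e-01]), 'force': array([ 0.87847664, -0.46880412, -0.53435821]), 'moment': array([-0.03011263,  0.00899767, -0.06762481]), 'grip_width': 0.08548227927710174}
```

View pics/a.png

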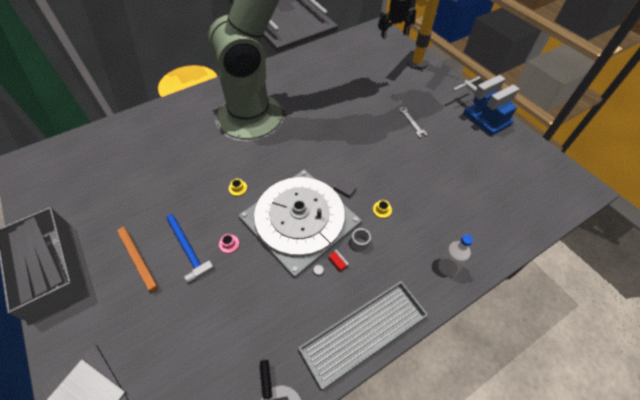

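View pics/b.png

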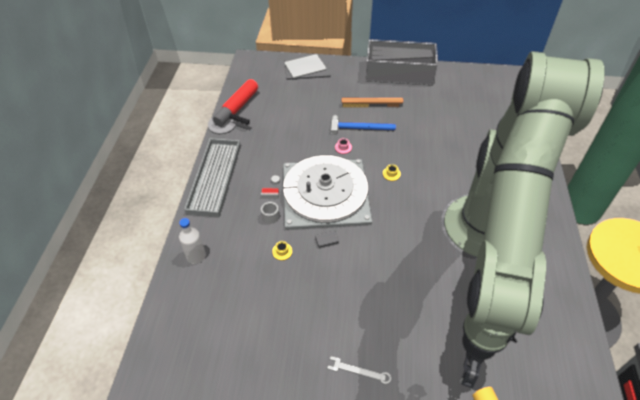

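The scene view shows the positioner at about (299,215), the flange at (299,207), the pin near (319,214), the index line near (279,205) and the long line near (327,240). The side view has the flange at (325,181), the pin at (308,187), the index at (342,176) and the long line at (290,188). The look-alikes are pink (229,242) and yellow (237,186) and (382,208), all off the disc. I'll check this in one close crop.

```bash
python3 - <<'E'
from h import *
a=grab('scene');b=grab('side')
A=cv2.resize(a['pixels'][165:275,235:365],(650,550),interpolation=cv2.INTER_CUBIC)
B=cv2.resize(b['pixels'][145:235,270:380],(660,540),interpolation=cv2.INTER_CUBIC)
out=np.vstack([cv2.resize(A,(354,300)),cv2.resize(B,(354,300))])
cv2.imwrite('pics/c1.png',np.hstack([cv2.resize(A,(400,338)),cv2.resize(B,(400,338))])[...,::-1])
for n,f in(('scene',a),('side',b)):
    im=f['pixels']; m=(im.min(2)>200).astype(np.uint8)
    m=cv2.morphologyEx(m,cv2.MORPH_CLOSE,np.ones((5,5)))
    cs,_=cv2.findContours(m,cv2.RETR_EXTERNAL,cv2.CHAIN_APPROX_NONE)
    c=max(cs,key=lambda c:cv2.contourArea(c) if 250<c[:,0,0].mean()<360 else 0)
    h=cv2.convexHull(c)[:,0]
    P=np.array([onz(f,u,v,.05)[:2] for u,v in h])
    M=np.c_[2*P,np.ones(len(P))]; s=np.linalg.lstsq(M,(P**2).sum(1),rcond=None)[0]
    print(n,s[:2],np.sqrt(s[2]+s[:2]@s[:2]))
E
```

```text
scene [ 0.5572698  -0.08258645] 0.14947791165789365
side [ 0.56183305 -0.08878968] 0.15476380832384468
```

View pics/c1.png

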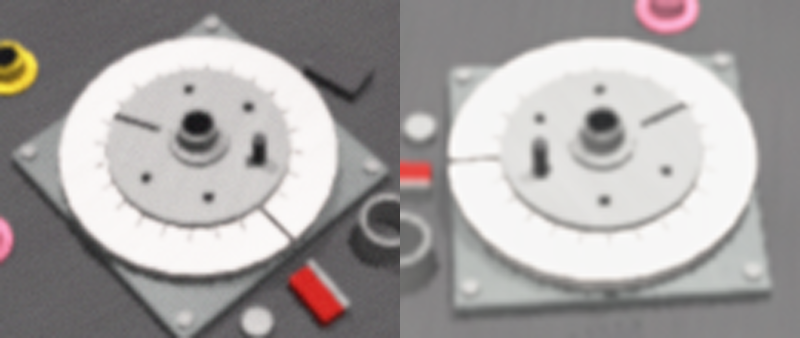

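The crop shows one index line on the disc, opposite the dark pin, and one long line on the collar. The steel flange at the centre is clearly the job's flange. Next I'll convert these to angles.

```bash
python3 - <<'E'
from h import *
a=grab('scene');b=grab('side')
fa=lambda p:(p[0]/3.077+235-.4,p[1]/3.073+165-.4)
fb=lambda p:((p[0]-400)/3.636+270-.4,p[1]/3.756+145-.4)
c=np.array([.5585,-.085])
for n,f,g,pts in(('scene',a,fa,dict(ixo=(117,117,.062),ixi=(158,130,.062),lo=(295,241,.05),li=(264,208,.05),pintop=(260,137,.107),pinbase=(257,163,.062))),
 ('side',b,fb,dict(ixo=(686,105,.062),ixi=(643,125,.062),lo=(450,160,.05),li=(498,157,.05),pintop=(540,141,.107),pinbase=(541,174,.062)))):
    for k,(u,v,z) in pts.items():
        P=onz(f,*g((u,v)),z)[:2]; d=P-c
        print(n,k,P.round(4),'r',np.hypot(*d).round(4),'ang',np.degrees(np.arctan2(d[1],d[0])).round(1))
for n,f,l in(('scene',a,[(361,238,.05),(338,261,.024),(319,270,.016),(345,189,.02)]),('side',b,[(270,209,.05),(270,192,.024),(275,179,.016),(327,240,.02)])):
    for q in l: print(n,onz(f,*q).round(3))
E
```

```text
scene ixo [ 0.4831 -0.1411] r 0.094 ang -143.3
scene ixi [ 0.5217 -0.1115] r 0.0454 ang -144.2
scene lo [ 0.7079 -0.0559] r 0.1522 ang 11.0
scene li [ 0.6583 -0.0622] r 0.1024 ang 12.9
scene pintop [ 0.6123 -0.0383] r 0.0712 ang 41.0
scene pinbase [ 0.614 -0.043] r 0.0696 ang 37.1
side ixo [ 0.4828 -0.1423] r 0.0949 ang -142.9
side ixi [ 0.5229 -0.1121] r 0.0448 ang -142.8
side lo [ 0.7072 -0.0586] r 0.151 ang 10.1
side li [ 0.661  -0.0673] r 0.104 ang 9.8
side pintop [ 0.6149 -0.0417] r 0.0711 ang 37.5
side pinbase [ 0.6149 -0.0405] r 0.0718 ang 38.3
scene [0.745 0.036 0.05 ]
scene [ 0.762 -0.062  0.024]
scene [ 0.753 -0.127  0.016]
scene [0.542 0.116 0.02 ]
side [0.737 0.044 0.05 ]
side [ 0.757 -0.053  0.024]
side [ 0.751 -0.124  0.016]
side [0.532 0.131 0.02 ]
```

Index at about -143°, pin at 37.5°, target at about 10.8°, axis at about (0.5585, -0.085). The shorter way is +154° CCW. I'll push with the back of the shut fingers, turning the tool with the arc. First the transit at z = 0.25, shutting the jaws on the way.

Emit:
apply_moves(
  jaw=[-1,-1,-1,-1,-1],
  translation=[
    [0.12,-0.17,0],
    [0.12,-0.17,0],
    [0.12,-0.17,0],
    [0.12,-0.17,0],
    [0.12,-0.17,0],
  ],
  angular=[
    [0,0,-34],
    [0,0,-34],
    [0,0,-34],
    [0,0,-34],
    [0,0,-34],
  ],
  newtons=30,
)

```text
clock: 0.8
position: [0.2743, 0.432, 0.2507]
tool_rot: [-1.571, -0.002, -0.849]
force: [-0.3, 1.4, 0.0]
grip_width: 0.0124
```

Emit:
apply_moves(
  jaw=[-1,-1,-1,-1,-1],
  translation=[
    [0.12,-0.17,0],
    [0.12,-0.17,0],
    [0.12,-0.17,0],
    [0.12,-0.17,0],
    [0.12,-0.17,0],
  ],
  angular=[
    [0,0,-34],
    [0,0,-34],
    [0,0,-34],
    [0,0,-34],
    [0,0,-34],
  ],
)

```text
clock: 1.3
position: [0.3935, 0.2621, 0.2507]
tool_rot: [-1.57, -0.001, -1.442]
force: [-0.0, 2.0, -0.0]
grip_width: 0.0002
```

Emit:
apply_moves(
  jaw=[-1,-1,-1,-1,-1],
  translation=[
    [0.12,-0.17,0],
    [0.12,-0.17,0],
    [0.12,-0.17,0],
    [0.12,-0.17,0],
    [0.12,-0.17,0],
  ],
  angular=[
    [0,0,-34],
    [0,0,-34],
    [0,0,-34],
    [0,0,-34],
    [0,0,-34],
  ],
)

```text
clock: 1.8
position: [0.5132, 0.0919, 0.2505]
tool_rot: [-1.569, -0.001, -2.034]
force: [-1.2, 0.9, -0.5]
grip_width: 0.0
```

Emit:
apply_moves(
  jaw=[-1,-1,-1,-1,-1],
  translation=[
    [0.12,-0.17,0],
    [0.12,-0.17,0],
    [0.12,-0.17,0],
    [0.12,-0.17,0],
    [0.12,-0.17,0],
  ],
  angular=[
    [0,0,-34],
    [0,0,-34],
    [0,0,-34],
    [0,0,-34],
    [0,0,-34],
  ],
)

```text
clock: 2.3
position: [0.6324, -0.0782, 0.2498]
tool_rot: [-1.568, -0.001, -2.626]
force: [-0.8, -0.3, 0.1]
grip_width: -0.0001
```

Emit:
apply_moves(
  jaw=[-1,-1,-1,-1,-1],
  translation=[
    [0,-0.002,-0.04],
    [0,-0.002,-0.08],
    [0,-0.002,-0.1],
    [0,-0.002,-0.1],
    [0,-0.002,-0.1],
  ],
  angular=[
    [0,0,0],
    [0,0,0],
    [0,0,0],
    [0,0,0],
    [0,0,0],
  ],
)

```text
clock: 2.8
position: [0.6312, -0.0752, 0.1509]
tool_rot: [-1.571, 0.0, -2.616]
force: [0.2, -0.8, 0.2]
grip_width: 0.0002
```

```bash
python3 - <<'E'
from h import *
a=grab('scene');b=grab('side');w=grab('wrist')
A=a['pixels'][110:260,220:380];B=b['pixels'][80:230,250:410]
r=lambda x:cv2.resize(x,(400,375),interpolation=cv2.INTER_CUBIC)
cv2.imwrite('pics/d.png',np.vstack([np.hstack([r(A),r(B)])])[...,::-1])
print(bot.nose_length)
for f in(a,b): print(proj(f,observe()['position']))
E
```

```text
0.019
[312.21478192 211.22635292]
[304.17242715 165.70418588]
```

View pics/d.png

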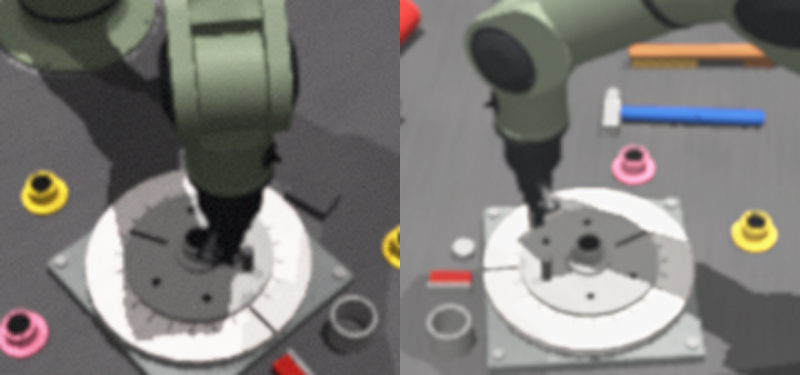

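The fingers are shut, CW of the pin and clear of both pin and flange. The index and long line read as before. I'll descend and work out the arc rows.

Emit:
apply_moves(
  jaw=[-1,-1,-1],
  translation=[
    [0,-0.002,-0.02],
    [0,-0.002,-0.039],
    [0,-0.002,-0.039],
  ],
  angular=[
    [0,0,0],
    [0,0,0],
    [0,0,0],
  ],
)

```text
clock: 3.25
position: [0.6303, -0.0771, 0.1104]
tool_rot: [-1.572, -0.001, -2.617]
force: [-0.7, -0.2, 0.9]
grip_width: -0.0005
```

```bash
python3 - <<'E'
from h import *
o=observe();print(o['position'],np.degrees(o['tool_rot'][2]),o['force'])
c=np.array([.5585,-.085]);p=lambda f:c+.07*np.array([np.cos(np.radians(f)),np.sin(np.radians(f))])
cur=np.array([.631,-.077])
for s in range(5):
    f0=8+30*s; rows=[(p(f0+6*i)-cur).round(4).tolist() for i in range(1,6)]; print(f0+30,rows); cur=cur+np.array(rows[-1])
E
```

```text
[ 0.63031132 -0.07710146  0.11039642] -149.95037038811608 [-0.68885569 -0.1672487   0.88713426]
38 [[-0.0046, 0.0089], [-0.0067, 0.0159], [-0.0096, 0.0227], [-0.0131, 0.0291], [-0.0173, 0.0351]]
68 [[-0.0048, 0.0055], [-0.0102, 0.0105], [-0.0161, 0.0149], [-0.0223, 0.0187], [-0.029, 0.0218]]
98 [[-0.0069, 0.0024], [-0.014, 0.004], [-0.0213, 0.0049], [-0.0286, 0.0051], [-0.0359, 0.0044]]
128 [[-0.0072, -0.0014], [-0.0142, -0.0035], [-0.021, -0.0064], [-0.0274, -0.0099], [-0.0334, -0.0141]]
158 [[-0.0055, -0.0048], [-0.0105, -0.0102], [-0.0149, -0.0161], [-0.0187, -0.0223], [-0.0218, -0.029]]
```

Emit:
apply_moves(
  jaw=[-1,-1,-1,-1,-1],
  translation=[
    [-0.0046,0.0089,0],
    [-0.0067,0.0159,0],
    [-0.0096,0.0227,0],
    [-0.0131,0.0291,0],
    [-0.0173,0.0351,0],
  ],
  angular=[
    [0,0,0],
    [0,0,2],
    [0,0,5],
    [0,0,11],
    [0,0,17],
  ],
)

```text
clock: 3.75
position: [0.6141, -0.0419, 0.1126]
tool_rot: [-1.569, 0.001, -2.314]
force: [2.0, -3.3, -1.0]
grip_width: 0.0
```

Emit:
apply_moves(
  jaw=[-1,-1,-1,-1,-1],
  translation=[
    [-0.0048,0.0055,0],
    [-0.0102,0.0105,0],
    [-0.0161,0.0149,0],
    [-0.0223,0.0187,0],
    [-0.029,0.0218,0],
  ],
  angular=[
    [0,0,6],
    [0,0,12],
    [0,0,18],
    [0,0,24],
    [0,0,30],
  ],
)

```text
clock: 4.25
position: [0.5854, -0.0198, 0.1127]
tool_rot: [-1.568, 0.001, -1.79]
force: [2.4, -2.1, -0.6]
grip_width: 0.0002
```

```bash
python3 - <<'E'
from h import *
a=grab('scene');b=grab('side')
A=a['pixels'][110:260,220:380];B=b['pixels'][80:230,250:410]
r=lambda x:cv2.resize(x,(400,375),interpolation=cv2.INTER_CUBIC)
cv2.imwrite('pics/e.png',np.vstack([np.hstack([r(A),r(B)])])[...,::-1])
E
```

```text
(no output)
```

View pics/e.png

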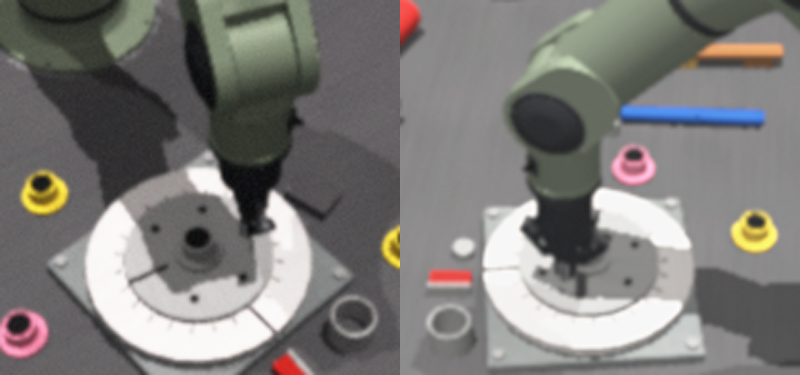

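The disc is turning: in the scene crop the index is now near (148,273), the flange is still at the centre (197,238), and the push force is about 3 N. I'll carry on along the arc.

Emit:
apply_moves(
  jaw=[-1,-1,-1,-1,-1],
  translation=[
    [-0.0069,0.0024,0],
    [-0.014,0.004,0],
    [-0.0213,0.0049,0],
    [-0.0286,0.0051,0],
    [-0.0359,0.0044,0],
  ],
  angular=[
    [0,0,6],
    [0,0,12],
    [0,0,18],
    [0,0,24],
    [0,0,30],
  ],
)

```text
clock: 4.85
position: [0.5497, -0.0156, 0.1123]
tool_rot: [-1.568, -0.001, -1.271]
force: [3.6, 1.2, 0.9]
grip_width: 0.0002
```

Emit:
apply_moves(
  jaw=[-1,-1,-1,-1,-1],
  translation=[
    [-0.0072,-0.0014,0],
    [-0.0142,-0.0035,0],
    [-0.021,-0.0064,0],
    [-0.0274,-0.0099,0],
    [-0.0334,-0.0141,0],
  ],
  angular=[
    [0,0,6],
    [0,0,12],
    [0,0,18],
    [0,0,24],
    [0,0,30],
  ],
)

```text
clock: 5.35
position: [0.5164, -0.0299, 0.1122]
tool_rot: [-1.569, -0.002, -0.748]
force: [4.3, 0.3, 1.5]
grip_width: 0.0002
```

Emit:
apply_moves(
  jaw=[-1,-1,-1,-1,-1],
  translation=[
    [-0.0055,-0.0048,0],
    [-0.0105,-0.0102,0],
    [-0.0129,-0.013,0],
    [-0.0149,-0.0161,0],
    [-0.0149,-0.0161,0],
  ],
  angular=[
    [0,0,6],
    [0,0,12],
    [0,0,15],
    [0,0,18],
    [0,0,18],
  ],
)

```text
clock: 5.85
position: [0.5007, -0.0467, 0.1119]
tool_rot: [-1.571, -0.001, -0.437]
force: [-0.1, 0.3, 0.1]
grip_width: 0.0002
```

```bash
python3 - <<'E'
from h import *
a=grab('scene');b=grab('side')
A=a['pixels'][165:265,245:355];B=b['pixels'][145:235,270:380]
cv2.imwrite('pics/f.png',np.hstack([cv2.resize(A,(400,364),interpolation=cv2.INTER_CUBIC),cv2.resize(B,(400,364),interpolation=cv2.INTER_CUBIC)])[...,::-1])
o=observe();print(o['position'],np.degrees(o['tool_rot'][2]),np.degrees(o['qpos'][6]))
E
```

```text
[ 0.50057791 -0.04641458  0.11160289] -25.148089766833046 61.15551597957536
```

View pics/f.png

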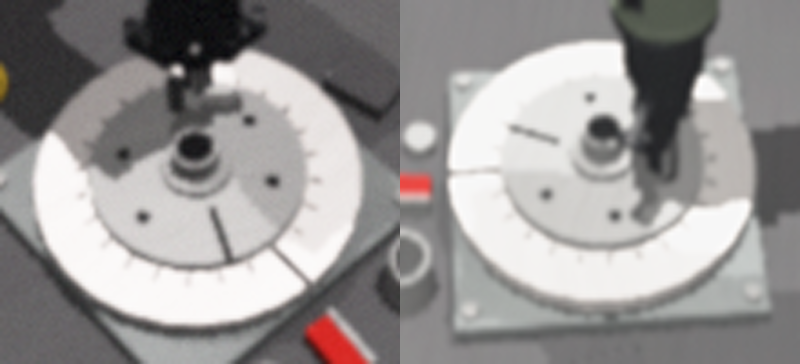

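```bash
cat >> h.py <<'E'
def lines(f,c,lo=-60,hi=60):
    im=cv2.cvtColor(f['pixels'],cv2.COLOR_RGB2GRAY).astype(np.float32)
    out=[]
    for rr,z in((np.arange(.075,.096,.003),.062),(np.arange(.12,.146,.003),.05)):
        an=np.arange(lo,hi,.2); pr=[]
        for t in np.radians(an):
            uv=np.array([proj(f,[c[0]+r*np.cos(t),c[1]+r*np.sin(t),z]) for r in rr],np.float32)
            pr.append(np.mean(cv2.remap(im,uv[:,:1],uv[:,1:],cv2.INTER_LINEAR)))
        pr=np.array(pr); d=cv2.blur(pr[:,None],(1,101)).ravel()-pr
        k=d.argmax(); s=slice(max(0,k-15),k+16); w=np.clip(d[s]-.4*d[k],0,None)
        out.append(round(float((w*an[s]).sum()/w.sum()),2)); out.append(round(float(d[k]),1))
    return out
E
python3 - <<'E'
from h import *
for n in('scene','side'):
    f=grab(n)
    for c in([.5585,-.085],[.5575,-.083],[.5605,-.0875]): print(n,c,lines(f,c))
E
```

```text
scene [0.5585, -0.085] [-12.68, 71.5, 11.0, 68.9]
scene [0.5575, -0.083] [-13.8, 72.6, 10.07, 68.8]
scene [0.5605, -0.0875] [-11.37, 67.9, 12.21, 68.5]
side [0.5585, -0.085] [-13.09, 41.9, 10.29, 23.9]
side [0.5575, -0.083] [-14.24, 41.9, 9.36, 24.2]
side [0.5605, -0.0875] [-11.8, 40.4, 11.52, 24.0]
```

About 23.5° is left. I'll take 18° of it, slowing at the end.

Emit:
apply_moves(
  jaw=[-1,-1,-1,-1,-1],
  translation=[
    [-0.0026,-0.0041,0],
    [-0.005,-0.0083,0],
    [-0.0069,-0.0129,0],
    [-0.0082,-0.0165,0],
    [-0.0093,-0.0198,0],
  ],
  angular=[
    [0,0,4],
    [0,0,8],
    [0,0,12],
    [0,0,15],
    [0,0,18],
  ],
)

```text
clock: 6.55
position: [0.4917, -0.0657, 0.1114]
tool_rot: [-1.57, -0.001, -0.12]
force: [3.1, 4.3, -1.5]
grip_width: 0.0003
```

Emit:
apply_moves(
  jaw=[-1],
  translation=[
    [0,0,0],
  ],
  angular=[
    [0,0,0],
  ],
)

```text
clock: 6.65
position: [0.4911, -0.0664, 0.1113]
tool_rot: [-1.571, -0.0, -0.122]
force: [0.3, 0.5, 0.1]
grip_width: 0.0002
```

```bash
python3 - <<'E'
from h import *
for n in('scene','side'): print(n,lines(grab(n),[.5585,-.085]))
E
```

```text
scene [5.52, 61.2, 11.02, 69.3]
side [4.92, 37.8, 10.34, 25.6]
```

Emit:
apply_moves(
  jaw=[-1,-1,-1,-1,-1],
  translation=[
    [-0.0006,-0.002,0],
    [-0.001,-0.004,0],
    [-0.0013,-0.0055,0],
    [-0.0015,-0.0065,0],
    [-0.0015,-0.0065,0],
  ],
  angular=[
    [0,0,2],
    [0,0,4],
    [0,0,5],
    [0,0,5.5],
    [0,0,5.5],
  ],
)

```text
clock: 7.25
position: [0.4896, -0.0727, 0.1113]
tool_rot: [-1.571, -0.0, -0.027]
force: [1.2, 2.8, -0.6]
grip_width: 0.0001
```

```bash
python3 - <<'E'
from h import *
for n in('scene','side'): print(n,lines(grab(n),[.5585,-.085]))
E
```

```text
scene [10.62, 65.7, 11.04, 69.6]
side [9.26, 42.9, 10.35, 25.6]
```

Within 0.4–1.1°. One small nudge, then I'll back off along the arc and rise.

Emit:
apply_moves(
  jaw=[-1,-1],
  translation=[
    [-0.0001,-0.0008,0],
    [-0.0001,-0.0008,0],
  ],
  angular=[
    [0,0,0],
    [0,0,0],
  ],
)

```text
clock: 7.55
position: [0.4896, -0.0735, 0.1113]
tool_rot: [-1.571, -0.0, -0.026]
force: [1.4, 2.5, -0.5]
grip_width: 0.0002
```

Emit:
apply_moves(
  jaw=[-1,-1,-1,-1,-1],
  translation=[
    [0.001,0.006,0],
    [0.002,0.014,0],
    [0.002,0.014,0.04],
    [0.002,0.014,0.08],
    [0.002,0.014,0.12],
  ],
  angular=[
    [0,0,0],
    [0,0,0],
    [0,0,0],
    [0,0,0],
    [0,0,0],
  ],
)

```text
clock: 8.05
position: [0.4912, -0.0588, 0.2327]
tool_rot: [-1.571, 0.001, -0.025]
force: [0.7, -0.0, 0.0]
grip_width: 0.0
```

Emit:
apply_moves(
  jaw=[-1,-1,-1,-1,-1],
  translation=[
    [-0.01,0.04,0.02],
    [-0.02,0.08,0.02],
    [-0.03,0.12,0.02],
    [-0.04,0.16,0.02],
    [-0.04,0.16,0.02],
  ],
  angular=[
    [0,0,0],
    [0,0,0],
    [0,0,0],
    [0,0,0],
    [0,0,0],
  ],
)

```text
clock: 8.55
position: [0.45, 0.1058, 0.2516]
tool_rot: [-1.569, -0.0, -0.019]
force: [0.1, -1.0, 0.3]
grip_width: 0.0001
```

```bash
python3 - <<'E'
from h import *
P=[]
for n in('scene','side'):
    f=grab(n);print(n,lines(f,[.5585,-.085])); x,y=(245,165) if n=='scene' else (270,145)
    P.append(cv2.resize(f['pixels'][y:y+100,x:x+110],(400,364),interpolation=cv2.INTER_CUBIC))
cv2.imwrite('pics/g.png',np.hstack(P)[...,::-1]); o=observe();print(o['position'],o['force'])
E
```

```text
scene [11.03, 70.9, 11.01, 69.2]
side [10.04, 40.5, 10.3, 23.9]
[0.45114531 0.10152531 0.25132945] [0.94117818 0.08290861 0.10861267]
```

View pics/g.png

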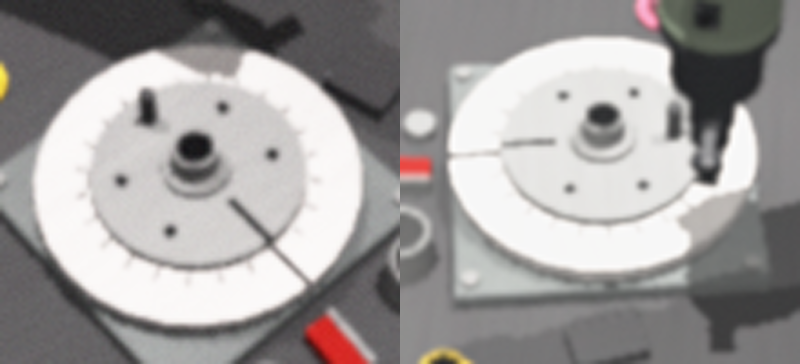

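The index line runs straight into the long line in both views, at scene crop (232,200)–(310,285) and side crop (555,142)–(450,155). The flange stands at the centre and the tool is clear at z = 0.25.

Emit:
apply_moves(
  jaw=[-1,-1,-1],
  translation=[
    [0,0,0],
    [0,0,0],
    [0,0,0],
  ],
  angular=[
    [0,0,0],
    [0,0,0],
    [0,0,0],
  ],
)

```text
clock: 8.95
position: [0.4517, 0.0998, 0.2512]
tool_rot: [-1.571, 0.0, -0.027]
force: [-0.3, -0.9, -0.2]
grip_width: 0.0003
```

```bash
python3 -c "
from h import *
print(workorder.job_done())"
```

```text
the job is handed in; nothing more can be done
None
```

The turntable is lined up and the job is handed in, at about 9 s of the 56 s allowed. I pushed the hand pin about 154° counter-clockwise with the back of the shut fingers, then backed off and rose to z = 0.25 m, clear of everything.

- **Alignment:** in the last pictures the index line is 0.0° off the long line in the scene view and 0.3° off in the side view, against a limit of 2.8°. The two cameras differed by up to 1° in absolute angle, which is within calibration error.
- **Flange:** it looks upright and centred in both views. I judged this by eye and did not measure its distance from the axis.
- **Forces:** wrist force read about 5 N or less at the end of every move.
- **Bystanders:** I did not measure them again at the end. Those visible in the last crops look unmoved, and the tool's path stayed clear of them all.

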